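# Fetch the immersion oil from behind the reagent bottles

### The arm

A 6-joint arm with a two-finger parallel gripper is mounted at the origin on the work surface. World frame = base frame: x ahead of the robot, y to its left, z up, the work surface at z = 0. Lengths are in mm, angles in rad, forces in N, time in s.
With the tool pointing down it reaches from about 350 to 775 mm from the base axis. Payload 7.3 kg.
Tool frame: the origin (TCP) lies at the centre of the arm's flange, where the gripper is bolted on; the fingertips stand 178 mm ahead of it and the grasp point (between the pads) lies 159 mm ahead of it; z points along the fingers, y is the direction in which the jaws open and shut (so a half turn about z gives the same grasp; the last joint's range is limited). The gripper opens to 92 mm and grips with 3 to 60 N. Pads are 19 mm wide; open, the fingers measure 130 mm over their backs; the gripper's body (75 mm by 190 mm) begins 47 mm behind the grasp point.
Start: joints at [1.005, 0.342, 1.524, -0, 1.275, -0.146], TCP at [213.958, 479.427, 404.741] pointing down, gripper open.
Joint ranges: [-2.53, 2.53], [-0.77, 2.02], [0.04, 2.7], [-1, 4.14], [0.28, 2.66], [-3.11, 3.11]. Speed limits (rad/s): [2.57, 2.57, 3.14, 3.14, 3.14, 3.14].

### API

Orientations are given as [roll, pitch, yaw] about the fixed x, y, z axes, in that order (R = Rz(yaw) Ry(pitch) Rx(roll)).
In Python, from plant import get_obs, capture, close_job gives the robot as it stands. The module is installed in compiled form; this text tells all that it offers.
- The arm moves only by the shell command python3 -m pendant 'ROWS'. ROWS is JSON, a list of rows, each a list of 3 entries, a list of its own where there are three numbers: the shift along the tool's x, y, z in m, then the turn, a rotation vector about the tool's x, y, z in rad, then the finger opening in m, from 0 to 0.0918. In form: [[[tx, ty, tz], [wx, wy, wz], fingers], ...]. A call has 1 to 10 rows; each row is the pose to reach, as a shift and turn from the pose commanded when the call began, along the tool's axes at that moment; what a row does not reach only later rows make up. A row lasts 1/12 s, in which the tool goes at most 41.7 mm and 7.16 degrees, less where a joint would pass 70% of its speed; a pose out of reach is approached as far as the arm can. A call with a gripper value outside its range is refused whole. The fingers move at their own pace and stop on an object; the grip force is fixed at half the most. Time passes only in rows, so rows that repeat a pose let the fingers close. It gives the time, the measured TCP pose, the force and the opening at its end, in the units of the state.
- get_obs(): the state, without advancing time (a new reading comes with each control period).
- capture(name): name is "side" or "top"; returns a dict with "color" (400x640x3 uint8, red, green, blue), "mtx" (3x3 intrinsics, pixels), "dist" ([k1, k2, p1, p2, k3] as OpenCV has them; the pictures are not rectified), "rvec" (rotation vector, rad) and "tvec" (3), from world to camera coordinates, as OpenCV has them. Camera axes: x right, y down, z forward; pixel columns grow to the right and rows downward; lengths in mm; the calibration is good to about 2 mm. A picture is of the moment at which its call begins. There is no depth.
- close_job(): hands the job in, once; it reports no verdict.
The state is a dict: "time": time; "joint_positions": joint angles; "dq": joint speeds; "tau": joint torques, N m; "tool_pos": TCP position; "tcp_rot": TCP orientation; "contact_force": force on the tool from outside, world axes, zero at the start; "moment": the same for the moment, N m; "grip_width": finger opening in mm.
Only numpy, scipy, OpenCV 4.12 (cv2) and the standard library are available. Lean on these libraries where they do the work, as an engineer would, in place of code of your own. Each camera call takes 0.05 s, during which the arm holds its last target. There are 200 camera calls.

### The job

The immersion oil is wanted for the microscope, but the three tall bottles in the dark grey caddy crowd it in. First stand all three tall bottles on the steel side tray, then take the little dropper bottle out and stand it in the round steel drip dish, and only then put each tall bottle back in the caddy on the very place it came from. Keep the bottles upright and leave the tube rack, slide box and timer where they are.

Things in the scene. Friction and masses are not known exactly. Their poses are not given: they have to be found in the camera images.
- round_bottle: tall white plastic bottle with round body 54 mm in diameter (straight up to 94 mm, then sloping in to a thin neck at 108 mm) and a ribbed round cap 32 mm in diameter from 122 to 152 mm, the top; about 0.2 kg. Best gripped by the cap. Origin: centre of its underside, z up.
- square_bottle: tall white plastic bottle with square body 50 x 50 mm (up to 84 mm, neck from 94 mm) and a ribbed round cap 36 mm in diameter from 106 to 136 mm, the top; about 0.2 kg. Best gripped by the cap. x and y square to its faces. Origin: centre of its underside, z up.
- wide_jar: tall straight white plastic jar, 54 mm in diameter, with a ribbed round lid 56 mm in diameter from 98 to 122 mm, the top; about 0.22 kg. Gripped by the lid. Origin: centre of its underside, z up.
- oil_bottle: the immersion oil: little amber glass dropper bottle, body 32 mm in diameter and 42 mm high (grip here), black cap 22 mm in diameter from 49 to 62 mm, rubber teat to 78 mm, the top; about 0.05 kg. Origin: centre of its underside, z up.
- caddy: dark grey plastic caddy, fixed, 140 mm (x) by 200 mm (y), floor 4 mm thick, rim 12 mm high and 4 mm thick. Four white printed ring marks on the floor (flat, they hold nothing): three for the tall bottles at (x, y) = (-28, 0), (20, 62) and (20, -62) mm, one for the oil bottle at (34, 0) mm. At the start each bottle stands within a few mm of a mark; which tall bottle is on which mark varies. Origin: centre of its underside, z up.
- tray: the side tray: long shallow stainless tray, fixed, 310 mm (x) by 140 mm (y), floor 3 mm thick, rim 14 mm high and 3 mm thick; empty at the start; room for three bottles in a row along x, 95 mm apart. To the left or right of the caddy. Origin: centre of its underside, z up.
- dish: the drip dish: small round stainless dish, fixed, 74 mm across, inside 66 mm across, floor 3 mm thick, rim 10 mm high. On the other side of the caddy from the tray. Origin: centre of its underside, z up.
- tube_rack: bystander: grey rack with small capped blood tubes, 50 x 120 mm, 90 mm high, far side of the bench. Origin: centre of its underside, z up.
- slide_box: bystander: flat slide box, grey with a white lid, 87 x 99 mm, 32 mm high, far side of the bench. Origin: centre of its underside, z up.
- timer: bystander: flat white timer, 54 x 60 mm, 16 mm high, between the robot and the caddy. Origin: centre of its underside, z up.
Mind the look-alikes: they are no part of the job. What is shaped like the round_bottle but orange or pink is not meant.

How it is judged:
By the outcome, as a careful person would: the job done as asked, in the order asked, and still so for the second after the job is handed in, with the robot touching nothing.
It also fails if it takes over 128 s, if anything falls off the work surface, if the arm or the gripper's body presses on something with over 40 N, if the wrist force passes 120 N, or if a joint passes its speed limit or range.

## Working session

There is one attempt and no reset: what is moved stays moved. The work goes in short steps, Python scripts to look and compute and a shell command to move; the robot and the scene stay as the last step left them, time stands still between calls to the robot, and variables do not carry over. Pictures are saved under pics/ and viewed, about 12 in all and at most 16, crops included, and the job is handed in when it is done.

```bash
mkdir -p pics; python3 - <<'E'
from plant import *
import cv2,pickle
o=get_obs(); print(o)
for n in("top","side"):
    c=capture(n); cv2.imwrite(f"pics/{n}0.png",c["color"][:,:,::-1]); pickle.dump(c,open(n+"0.pkl","wb")); print(n,c["mtx"],c["dist"],c["rvec"],c["tvec"])
E
```

```text
{'time': 0.0, 'joint_positions': array([ 1.00500829e+00,  3.42741252e-01,  1.52502013e+00, -1.25932768e-05,
        1.27540115e+00, -1.45977409e-01]), 'dq': array([ 0.00176613, -0.00120591,  0.00190564,  0.00045017,  0.00220891,
        0.00177002]), 'tau': array([-1.41138949e-03, -4.31255078e+01, -2.44216847e+01,  7.15755299e-02,
        5.60509705e-02, -1.38312971e-04]), 'tool_pos': array([213.88150083, 479.31149739, 404.03404435]), 'tcp_rot': array([-3.14003772e+00, -2.16439180e-04,  2.72178553e+00]), 'contact_force': array([ 0.11757909, -0.29405918, -0.09078152]), 'moment': array([ 0.04609761,  0.05688808, -0.00734873]), 'grip_width': 91.75918901225499}
top [[435.60054189   0.         326.11689249]
 [  0.         435.60054189 200.51558087]
 [  0.           0.           1.        ]] [-0.12065307  0.          0.          0.          0.        ] [ 2.14697327 -2.13057344  0.15017463] [  1.0899966  609.99219959 952.07819404]
side [[483.51625201   0.         326.60129635]
 [  0.         483.51625201 196.23445872]
 [  0.           0.           1.        ]] [-0.03334855  0.          0.          0.          0.        ] [ 2.15678696  0.36748363 -0.1925813 ] [-549.40178764  -58.06557128 1295.41995272]
```

View pics/top0.png

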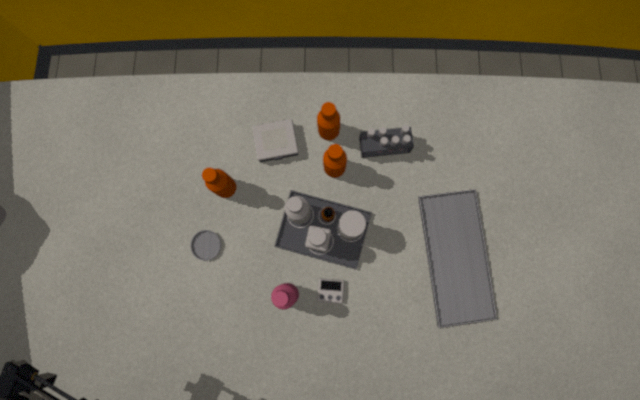

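View pics/side0.png

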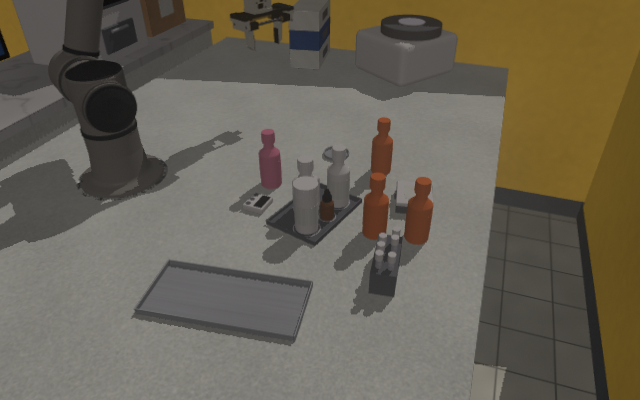

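Top view: the caddy is at about (325,229), with white round_bottle (cap ~296,204), square_bottle (cap ~319,235), wide_jar (lid ~352,225) and amber oil (327,213). The tray is at (458,258) and the dish at (207,246).
Possible mix-ups for the round_bottle are the orange bottles (220,183), (330,120), (335,160) and the pink one (285,296). The white one inside the caddy at (298,208) is the one described. I'll check it in a close crop.

```bash
cat > h.py <<'E'
import numpy as np,cv2,pickle
from plant import get_obs,capture
def load(n): return pickle.load(open(n,"rb"))
def ray(c,uv,z):
    R=cv2.Rodrigues(np.array(c["rvec"]))[0]; t=np.array(c["tvec"]).ravel()
    p=cv2.undistortPoints(np.array(uv,float).reshape(-1,1,2),c["mtx"],c["dist"]).reshape(-1,2)
    d=np.c_[p,np.ones(len(p))]@R; C=-R.T@t
    return (C+d*((z-C[2])/d[:,2])[:,None])[:,:2]
def proj(c,P): return cv2.projectPoints(np.array(P,float).reshape(-1,1,3),c["rvec"],c["tvec"],c["mtx"],c["dist"])[0].reshape(-1,2)
def crop(c,u0,v0,u1,v1,s,name):
    im=cv2.resize(c["color"][v0:v1,u0:u1,::-1],None,fx=s,fy=s,interpolation=cv2.INTER_CUBIC)
    im=cv2.convertScaleAbs(im,alpha=1.5)
    for u in range(-(-u0//10)*10,u1,10): cv2.line(im,((u-u0)*s,0),((u-u0)*s,6),(0,255,0),1); cv2.putText(im,str(u),((u-u0)*s-10,18),0,.35,(0,255,0))
    for v in range(-(-v0//10)*10,v1,10): cv2.line(im,(0,(v-v0)*s),(6,(v-v0)*s),(0,255,0),1); cv2.putText(im,str(v),(8,(v-v0)*s+4),0,.35,(0,255,0))
    cv2.imwrite("pics/"+name,im)
E
python3 - <<'E'
from h import *
c=load("top0.pkl"); s=load("side0.pkl")
crop(c,270,185,380,270,7,"topcrop.png")
crop(s,255,130,365,245,5,"sidecrop.png")
for n,k in(("top",c),("side",s)):
    R=cv2.Rodrigues(k["rvec"])[0]; print(n,-R.T@k["tvec"])
print("tray floor",ray(c,[(420,196),(474,191),(497,320),(440,326)],14))
print("dish",ray(c,[(207,246)],6)); print("timer,rack,box,pink",ray(c,[(331,290),(387,141),(275,140),(283,298)],16))
E
```

```text
top [ 460.74131237   -4.71566168 1032.58886534]
side [ 881.87558295 -850.33967512  694.65436143]
tray floor [[ 627.19940195 -217.01140313]
 [ 640.35250917 -348.59661863]
 [ 336.22641983 -394.09321202]
 [ 324.38236691 -258.58377781]]
dish [[504.6700673 288.4634697]]
timer,rack,box,pink [[ 406.36560465   -6.89227498]
 [ 761.08197786 -139.9443627 ]
 [ 761.96868357  131.22776205]
 [ 386.88750858  103.42188671]]
```

View pics/topcrop.png

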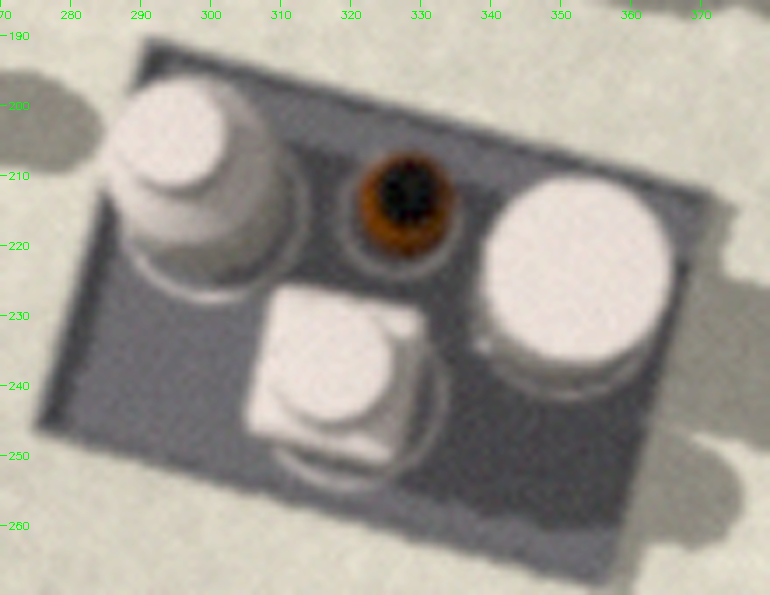

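View pics/sidecrop.png

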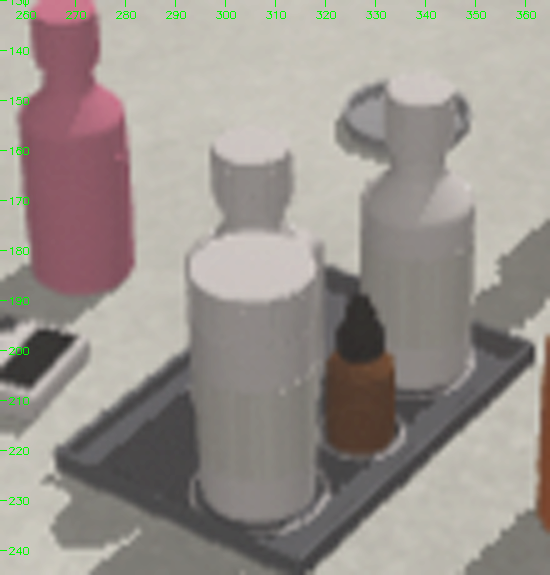

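```bash
python3 - <<'E'
from h import *
c=load("top0.pkl"); s=load("side0.pkl")
print("round",ray(c,[(294,204)],156),ray(s,[(338.5,147.5)],156))
print("square",ray(c,[(317.5,235.8)],140),ray(s,[(305,159)],140))
print("jar",ray(c,[(352.5,223.5)],126),ray(s,[(305.5,184)],126))
print("oil",ray(c,[(328.2,212.5)],60),ray(c,[(327.7,214)],40),ray(s,[(327.5,190)],80),ray(s,[(328,217)],6))
q=ray(c,[(291.5,190.5),(371.5,212),(357.5,268),(275.5,246)],12); print(q)
ctr=q.mean(0); e=(q[0]-q[1])+(q[3]-q[2]); yaw=np.arctan2(-e[0],e[1]); print("caddy",ctr,yaw,np.linalg.norm(q[0]-q[1]),np.linalg.norm(q[0]-q[3]))
qs=ray(s,[(266.5-10.5+0,0)],12)
R=np.array([[np.cos(yaw),-np.sin(yaw)],[np.sin(yaw),np.cos(yaw)]])
for m in((20,62),(-28,0),(20,-62),(34,0)): print(m,ctr+R@m)
# mark ellipse in top
print("side caddy corners",ray(s,[(266,222),(313,245),(361,199)],12))
# tray from both
t=ray(c,[(420,196),(474,191),(497,320),(440,326)],14);print("tray",t.mean(0)); print("side tray",ray(s,[(170,264),(312,287),(281,335),(139,301)],14).mean(0))
# dish
g=cv2.cvtColor(c["color"],cv2.COLOR_RGB2HSV)[220:275,180:235]; print("dish side",ray(s,[(336,153.5)],10))
crop(c,180,220,235,275,10,"dishcrop.png"); crop(c,410,180,510,335,4,"traycrop.png")
a=cv2.imread("pics/dishcrop.png"); b=cv2.imread("pics/traycrop.png"); h=max(a.shape[0],b.shape[0]); A=np.zeros((h,a.shape[1]+b.shape[1],3),np.uint8);A[:a.shape[0],:a.shape[1]]=a;A[:b.shape[0],a.shape[1]:]=b; A=cv2.resize(A,None,fx=.8,fy=.8); cv2.imwrite("pics/dt.png",A)
E
```

```text
round [[585.68527471  69.91824551]] [[587.67984929  66.73832264]]
square [[522.47456373  21.81582127]] [[524.30219536  19.01474786]]
jar [[549.68002575 -50.5998892 ]] [[554.48738348 -55.84724429]]
oil [[580.6060025    0.70410962]] [[579.5960765    1.93595339]] [[583.87777196   1.9873396 ]] [[586.18002307  -1.00942093]]
[[ 638.64373736   88.78041752]
 [ 588.41164926 -101.26635133]
 [ 457.12558209  -68.07069265]
 [ 506.52329705  123.78401773]]
caddy [547.67606644  10.80684782] -0.2551905550815286 196.57323578439707 136.67868442674936
(20, 62) [582.6790181   65.75039498]
(-28, 0) [520.58284052  17.87488214]
(20, -62) [551.37772324 -54.23389124]
(34, 0) [580.57498363   2.22423471]
side caddy corners [[ 460.96880443  -73.13986366]
 [ 590.91197527 -112.64531539]
 [ 641.04148      86.44581748]]
tray [ 482.04017447 -304.5712529 ]
side tray [ 483.10847601 -308.06199292]
dish side [[512.07721798 280.10560195]]
```

View pics/dt.png

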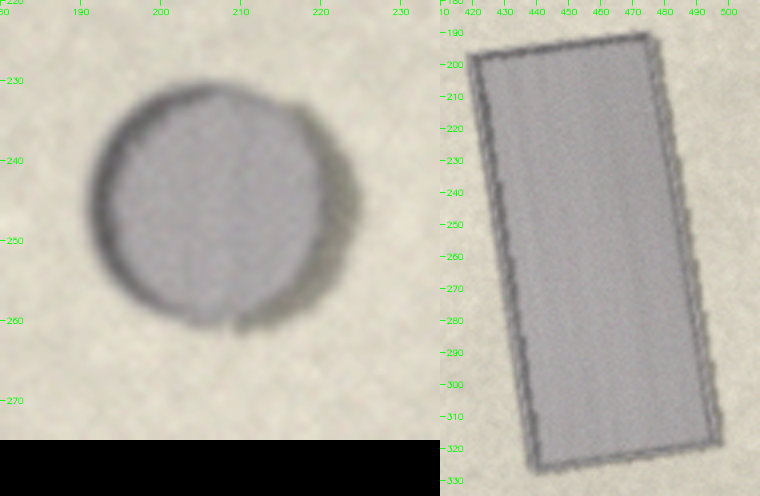

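Dish rim spans (191–221, 230–261), so its centre is about (206,246). The tray is an empty rectangle with corners (420,197), (474,191), (497,318), (440,326).

The plan is to use yaw π/2 throughout, so a tool shift is (dy, dx, −dz). Bottles come out round, square, jar and go back jar, square, round.

```bash
python3 -m pendant '[[[-0.254,-0.1115,-0.0075],[0,0,1.151],0.06],[[-0.254,-0.1115,-0.0075],[0,0,1.151],0.06],[[-0.254,-0.1115,-0.0075],[0,0,1.151],0.06],[[-0.254,-0.1115,-0.0075],[0,0,1.151],0.06],[[-0.254,-0.1115,-0.0075],[0,0,1.151],0.06],[[-0.254,-0.1115,-0.0075],[0,0,1.151],0.06],[[-0.254,-0.1115,-0.0075],[0,0,1.151],0.06],[[-0.254,-0.1115,-0.0075],[0,0,1.151],0.06],[[-0.254,-0.1115,-0.0075],[0,0,1.151],0.06],[[-0.254,-0.1115,-0.0075],[0,0,1.151],0.06]]'
```

```text
time: 0.93
tool_pos: [400.9, 273.3, 411.8]
tcp_rot: [-3.141, 0.0, 1.562]
contact_force: [0.4, -0.2, 0.2]
grip_width: 59.8
```

```bash
python3 -m pendant '[[[-0.2057,0.1866,-0.008],[0,0,0],0.06],[[-0.2057,0.1866,-0.008],[0,0,0],0.06],[[-0.2057,0.1866,-0.008],[0,0,0],0.06],[[-0.2057,0.1866,-0.008],[0,0,0],0.06],[[-0.2057,0.1866,-0.008],[0,0,0],0.06],[[-0.2057,0.1866,-0.008],[0,0,0],0.06],[[-0.2057,0.1866,-0.008],[0,0,0],0.06],[[-0.2057,0.1866,-0.008],[0,0,0],0.06],[[-0.2057,0.1866,-0.008],[0,0,0],0.06],[[-0.2057,0.1866,-0.008],[0,0,0],0.06]]'
python3 - <<'E'
from h import *
c=capture("top"); crop(c,250,150,390,280,5,"v1.png"); s=capture("side"); print(get_obs()["tool_pos"],get_obs()["tcp_rot"])
crop(s,270,50,400,245,3,"v1s.png")
a=cv2.imread("pics/v1.png");b=cv2.imread("pics/v1s.png");h=max(len(a),len(b));A=np.zeros((h,a.shape[1]+b.shape[1],3),np.uint8);A[:len(a),:a.shape[1]]=a;A[:len(b),a.shape[1]:]=b;cv2.imwrite("pics/v1b.png",cv2.resize(A,None,fx=.72,fy=.72))
E
```

```text
time: 1.77
tool_pos: [586.7, 68.7, 419.7]
tcp_rot: [-3.14, -0.001, 1.571]
contact_force: [0.3, 0.3, -0.4]
grip_width: 59.5
[586.33423604  69.50620555 420.23783604] [-3.14106137e+00 -3.53569292e-04  1.57221496e+00]
```

View pics/v1b.png

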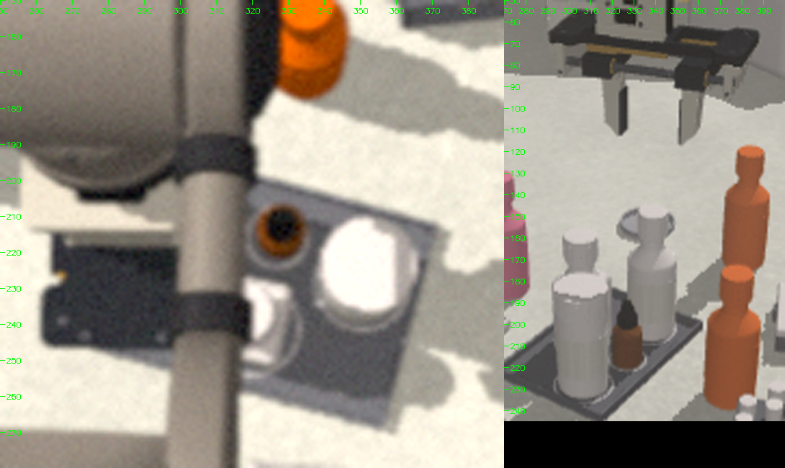

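```bash
python3 -m pendant '[[[0,0,0.04],[0,0,0],0.06],[[0,0,0.08],[0,0,0],0.06],[[0,0,0.105],[0,0,0],0.06],[[0,0,0.12],[0,0,0],0.06],[[0,0,0.12],[0,0,0],0.06],[[0,0,0.12],[0,0,0],0.01],[[0,0,0.12],[0,0,0],0.01],[[0,0,0.12],[0,0,0],0.01],[[0,0,0.12],[0,0,0],0.01],[[0,0,0.12],[0,0,0],0.01]]'
```

```text
time: 2.7
tool_pos: [587.2, 68.5, 301.4]
tcp_rot: [3.14, -0.0, 1.571]
contact_force: [-0.4, -0.2, 7.7]
grip_width: 31.4
```

```bash
python3 -m pendant '[[[0,0,0],[0,0,0],0.01],[[0,0,-0.01],[0,0,0],0.01],[[0,0,-0.03],[0,0,0],0.01],[[0,0,-0.06],[0,0,0],0.01],[[0,0,-0.095],[0,0,0],0.01],[[0,0,-0.13],[0,0,0],0.01],[[0,0,-0.15],[0,0,0],0.01],[[0,0,-0.16],[0,0,0],0.01],[[0,0,-0.16],[0,0,0],0.01],[[0,0,-0.16],[0,0,0],0.01]]'
python3 -m pendant '[[[-0.015,0,0],[0,0,0],0.01],[[-0.045,-0.001,0],[0,0,0],0.01],[[-0.085,-0.002,0],[0,0,0],0.01],[[-0.125,-0.003,0],[0,0,0],0.01],[[-0.165,-0.004,0],[0,0,0],0.01],[[-0.205,-0.005,0],[0,0,0],0.01],[[-0.245,-0.006,0],[0,0,0],0.01],[[-0.285,-0.007,0],[0,0,0],0.01],[[-0.32,-0.008,0],[0,0,0],0.01],[[-0.345,-0.0085,0],[0,0,0],0.01]]'
```

```text
time: 3.53
tool_pos: [586.9, 68.3, 459.3]
tcp_rot: [-3.14, -0.0, 1.571]
contact_force: [0.1, 0.3, -2.3]
grip_width: 31.4
time: 4.37
tool_pos: [577.9, -280.1, 456.8]
tcp_rot: [-3.137, -0.002, 1.568]
contact_force: [0.3, 0.2, -2.0]
grip_width: 31.4
```

```bash
python3 -m pendant '[[[-0.0158,0,0],[0,0,0],0.01],[[-0.0158,0,0],[0,0,0],0.01],[[-0.0158,0,0],[0,0,0],0.01],[[-0.0158,0,0],[0,0,0],0.01],[[-0.0158,0,0],[0,0,0],0.01]]'
python3 - <<'E'
from h import *
c=capture("top"); crop(c,380,160,520,340,3,"v2.png"); s=capture("side"); print(get_obs()["tool_pos"],get_obs()["grip_width"])
crop(s,130,0,345,345,2,"v2s.png")
a=cv2.imread("pics/v2.png");b=cv2.imread("pics/v2s.png");h=max(len(a),len(b));A=np.zeros((h,a.shape[1]+b.shape[1],3),np.uint8);A[:len(a),:a.shape[1]]=a;A[:len(b),a.shape[1]:]=b;cv2.imwrite("pics/v2b.png",cv2.resize(A,None,fx=.85,fy=.85))
E
```

```text
time: 4.78
tool_pos: [578.8, -291.3, 459.3]
tcp_rot: [-3.14, -0.001, 1.572]
contact_force: [-0.4, -0.2, -2.7]
grip_width: 31.5
[ 578.79897981 -291.26289826  460.06208411] 31.2728408552765
```

View pics/v2b.png

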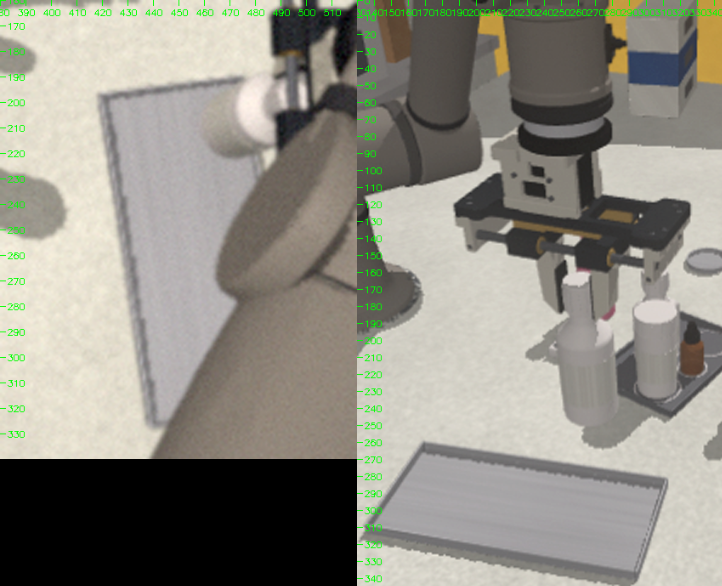

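```bash
python3 -m pendant '[[[0,0,0.02],[0,0,0],0.01],[[0,0,0.05],[0,0,0],0.01],[[0,0,0.09],[0,0,0],0.01],[[0,0,0.125],[0,0,0],0.01],[[0,0,0.145],[0,0,0],0.01],[[0,0,0.155],[0,0,0],0.01],[[0,0,0.159],[0,0,0],0.01],[[0,0,0.161],[0,0,0],0.01],[[0,0,0.161],[0,0,0],0.01],[[0,0,0.161],[0,0,0],0.01]]'
python3 -m pendant '[[[0,0,0],[0,0,0],0.045],[[0,0,0],[0,0,0],0.055],[[0,0,0],[0,0,0],0.055],[[0,0,0],[0,0,0],0.055]]'
```

```text
time: 5.72
tool_pos: [579.0, -292.5, 300.8]
tcp_rot: [3.139, 0.002, 1.571]
contact_force: [-0.3, 0.5, -2.3]
grip_width: 31.2
time: 6.05
tool_pos: [578.6, -292.5, 299.7]
tcp_rot: [3.141, 0.0, 1.571]
contact_force: [-0.3, 0.2, -0.6]
grip_width: 52.7
```

```bash
python3 -m pendant '[[[0,0,-0.02],[0,0,0],0.06],[[0,0,-0.06],[0,0,0],0.06],[[0,0,-0.1],[0,0,0],0.06],[[0,0,-0.12],[0,0,0],0.06],[[0.03,-0.005,-0.12],[0,0,0],0.06],[[0.07,-0.012,-0.12],[0,0,0],0.06],[[0.11,-0.02,-0.12],[0,0,0],0.06],[[0.15,-0.027,-0.12],[0,0,0],0.06],[[0.19,-0.034,-0.12],[0,0,0],0.06],[[0.23,-0.041,-0.12],[0,0,0],0.06]]'
python3 -m pendant '[[[0.0829,-0.0141,0],[0,0,0],0.06],[[0.0829,-0.0141,0],[0,0,0],0.06],[[0.0829,-0.0141,0],[0,0,0],0.06],[[0.0829,-0.0141,0],[0,0,0],0.06],[[0.0829,-0.0141,0],[0,0,0],0.06]]'
python3 - <<'E'
from h import *
s=capture("side"); c=capture("top"); print(get_obs()["tool_pos"],get_obs()["grip_width"])
crop(s,160,60,380,340,2,"v3s.png"); crop(c,270,160,510,340,2,"v3t.png")
a=cv2.imread("pics/v3t.png");b=cv2.imread("pics/v3s.png");h=max(len(a),len(b));A=np.zeros((h,a.shape[1]+b.shape[1],3),np.uint8);A[:len(a),:a.shape[1]]=a;A[:len(b),a.shape[1]:]=b;cv2.imwrite("pics/v3.png",cv2.resize(A,None,fx=.85,fy=.85))
print("expected tray bottle base side",proj(s,[(578.5,-292.5,3),(578.5,-292.5,155),(523.4,20.4,140)]))
E
```

```text
time: 6.88
tool_pos: [536.8, -60.7, 419.6]
tcp_rot: [3.141, -0.0, 1.57]
contact_force: [2.2, 0.4, 0.4]
grip_width: 59.7
time: 7.3
tool_pos: [523.6, 20.3, 419.5]
tcp_rot: [3.141, 0.001, 1.572]
contact_force: [0.2, -0.9, -0.7]
grip_width: 60.3
[523.77810453  19.21407703 419.24520864] 59.88552374416374
expected tray bottle base side [[273.26266707 306.14333467]
 [267.45919655 244.84065375]
 [304.85221768 158.63639792]]
```

View pics/v3.png

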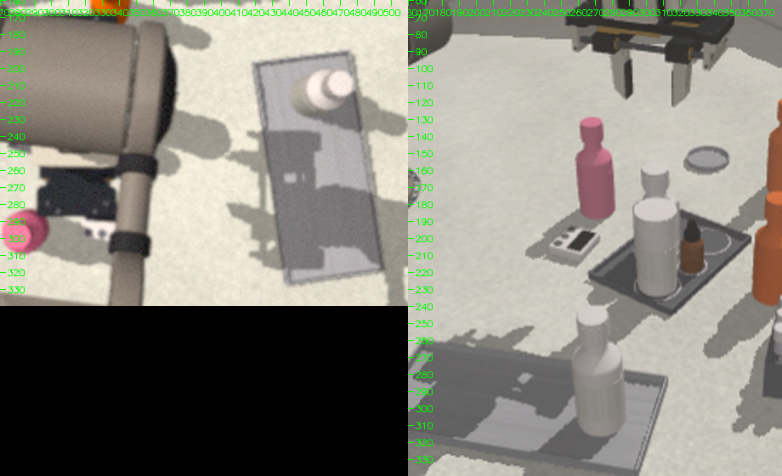

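The round bottle stands upright at the tray's far end (side ~(270,275)), and the gripper is centred over the square cap (side ~(305,159)).

```bash
python3 -m pendant '[[[0,0,0.04],[0,0,0],0.06],[[0,0,0.08],[0,0,0],0.06],[[0,0,0.115],[0,0,0],0.06],[[0,0,0.135],[0,0,0],0.06],[[0,0,0.135],[0,0,0],0.06],[[0,0,0.135],[0,0,0],0.01],[[0,0,0.135],[0,0,0],0.01],[[0,0,0.135],[0,0,0],0.01],[[0,0,0.135],[0,0,0],0.01],[[0,0,0.135],[0,0,0],0.01]]'
python3 -m pendant '[[[0,0,0],[0,0,0],0.01],[[0,0,-0.01],[0,0,0],0.01],[[0,0,-0.03],[0,0,0],0.01],[[0,0,-0.06],[0,0,0],0.01],[[0,0,-0.095],[0,0,0],0.01],[[0,0,-0.13],[0,0,0],0.01],[[0,0,-0.15],[0,0,0],0.01],[[0,0,-0.16],[0,0,0],0.01],[[0,0,-0.16],[0,0,0],0.01],[[0,0,-0.16],[0,0,0],0.01]]'
```

```text
time: 8.23
tool_pos: [523.8, 20.4, 285.7]
tcp_rot: [3.139, 0.0, 1.571]
contact_force: [-1.5, -0.5, 5.9]
grip_width: 35.4
time: 9.07
tool_pos: [523.1, 20.6, 443.4]
tcp_rot: [-3.14, -0.0, 1.571]
contact_force: [-0.8, -0.2, -2.9]
grip_width: 35.2
```

```bash
python3 -m pendant '[[[-0.015,-0.002,0],[0,0,0],0.01],[[-0.045,-0.006,0],[0,0,0],0.01],[[-0.085,-0.011,0],[0,0,0],0.01],[[-0.125,-0.016,0],[0,0,0],0.01],[[-0.165,-0.021,0],[0,0,0],0.01],[[-0.205,-0.026,0],[0,0,0],0.01],[[-0.245,-0.031,0],[0,0,0],0.01],[[-0.28,-0.035,0],[0,0,0],0.01],[[-0.31,-0.039,0],[0,0,0],0.01],[[-0.3264,-0.0409,0],[0,0,0],0.01]]'
python3 -m pendant '[[[0,0,0],[0,0,0],0.01],[[0,0,0],[0,0,0],0.01],[[0,0,0.03],[0,0,0],0.01],[[0,0,0.07],[0,0,0],0.01],[[0,0,0.11],[0,0,0],0.01],[[0,0,0.14],[0,0,0],0.01],[[0,0,0.154],[0,0,0],0.01],[[0,0,0.159],[0,0,0],0.01],[[0,0,0.161],[0,0,0],0.01],[[0,0,0.161],[0,0,0],0.01]]'
python3 -m pendant '[[[0,0,0.0005],[0,0,0],0.01],[[0,0,0.0005],[0,0,0],0.01],[[0,0,0.0005],[0,0,0],0.05],[[0,0,0.0005],[0,0,0],0.058],[[0,0,0.0005],[0,0,0],0.058],[[0,0,0.0005],[0,0,0],0.058]]'
```

```text
time: 9.9
tool_pos: [481.6, -309.2, 441.2]
tcp_rot: [-3.138, -0.002, 1.568]
contact_force: [-0.6, -0.6, -1.6]
grip_width: 35.4
time: 10.73
tool_pos: [482.8, -303.9, 283.6]
tcp_rot: [-3.141, -0.001, 1.573]
contact_force: [-1.4, 2.2, 3.7]
grip_width: 35.5
time: 11.23
tool_pos: [482.8, -305.4, 282.6]
tcp_rot: [3.141, -0.0, 1.571]
contact_force: [-0.6, 0.5, 1.0]
grip_width: 55.8
```

```bash
python3 -m pendant '[[[0,0,-0.02],[0,0,0],0.06],[[0,0,-0.06],[0,0,0],0.06],[[0,0,-0.1],[0,0,0],0.06],[[0,0,-0.137],[0,0,0],0.086],[[0.03,0.01,-0.137],[0,0,0],0.086],[[0.07,0.02,-0.137],[0,0,0],0.086],[[0.11,0.03,-0.137],[0,0,0],0.086],[[0.15,0.04,-0.137],[0,0,0],0.086],[[0.19,0.05,-0.137],[0,0,0],0.086],[[0.23,0.062,-0.137],[0,0,0],0.086]]'
python3 -m pendant '[[[0.023,0.0075,0],[0,0,0],0.086],[[0.023,0.0075,0],[0,0,0],0.086],[[0.023,0.0075,0],[0,0,0],0.086],[[0.023,0.0075,0],[0,0,0],0.086]]'
python3 - <<'E'
from h import *
s=capture("side"); c=capture("top"); print(get_obs()["tool_pos"],get_obs()["grip_width"])
pickle.dump(s,open("side3.pkl","wb"));pickle.dump(c,open("top3.pkl","wb"))
crop(s,150,60,370,340,2,"v4s.png"); crop(c,270,160,510,340,2,"v4t.png")
a=cv2.imread("pics/v4t.png");b=cv2.imread("pics/v4s.png");h=max(len(a),len(b));A=np.zeros((h,a.shape[1]+b.shape[1],3),np.uint8);A[:len(a),:a.shape[1]]=a;A[:len(b),a.shape[1]:]=b;cv2.imwrite("pics/v4.png",cv2.resize(A,None,fx=.85,fy=.85))
E
```

```text
time: 12.07
tool_pos: [544.5, -74.0, 419.8]
tcp_rot: [3.141, -0.0, 1.57]
contact_force: [0.7, -0.8, -0.3]
grip_width: 85.9
time: 12.4
tool_pos: [551.9, -53.4, 419.5]
tcp_rot: [-3.141, 0.0, 1.571]
contact_force: [-0.3, -0.2, 0.1]
grip_width: 86.2
[551.83291842 -54.194808   419.60529836] 86.1590857000839
```

View pics/v4.png

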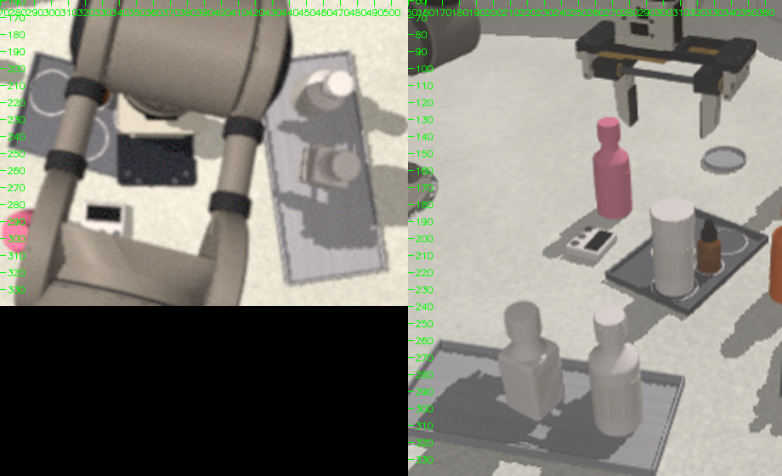

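Round and square stand upright in the tray, and the open fingers straddle the jar lid (side ~(305,184)).

```bash
python3 -m pendant '[[[0,0,0.04],[0,0,0],0.086],[[0,0,0.08],[0,0,0],0.086],[[0,0,0.115],[0,0,0],0.086],[[0,0,0.138],[0,0,0],0.086],[[0,0,0.146],[0,0,0],0.086],[[0,0,0.146],[0,0,0],0.03],[[0,0,0.146],[0,0,0],0.03],[[0,0,0.146],[0,0,0],0.03],[[0,0,0.146],[0,0,0],0.03],[[0,0,0.146],[0,0,0],0.03]]'
python3 -m pendant '[[[0,0,0],[0,0,0],0.03],[[0,0,-0.01],[0,0,0],0.03],[[0,0,-0.03],[0,0,0],0.03],[[0,0,-0.06],[0,0,0],0.03],[[0,0,-0.095],[0,0,0],0.03],[[0,0,-0.13],[0,0,0],0.03],[[0,0,-0.15],[0,0,0],0.03],[[0,0,-0.16],[0,0,0],0.03],[[0,0,-0.16],[0,0,0],0.03],[[0,0,-0.16],[0,0,0],0.03]]'
```

```text
time: 13.33
tool_pos: [552.4, -53.1, 275.2]
tcp_rot: [3.139, 0.001, 1.571]
contact_force: [-0.4, -0.6, 1.0]
grip_width: 57.1
time: 14.17
tool_pos: [551.7, -52.9, 433.0]
tcp_rot: [-3.141, -0.0, 1.571]
contact_force: [0.2, 0.2, -1.9]
grip_width: 55.4
```

```bash
python3 -m pendant '[[[-0.013,-0.008,0],[0,0,0],0.03],[[-0.04,-0.025,0],[0,0,0],0.03],[[-0.074,-0.046,0],[0,0,0],0.03],[[-0.108,-0.067,0],[0,0,0],0.03],[[-0.142,-0.088,0],[0,0,0],0.03],[[-0.176,-0.109,0],[0,0,0],0.03],[[-0.208,-0.129,0],[0,0,0],0.03],[[-0.236,-0.146,0],[0,0,0],0.03],[[-0.258,-0.16,0],[0,0,0],0.03],[[-0.267,-0.1655,0],[0,0,0],0.03]]'
python3 -m pendant '[[[0,0,0],[0,0,0],0.03],[[0,0,0],[0,0,0],0.03],[[0,0,0.03],[0,0,0],0.03],[[0,0,0.07],[0,0,0],0.03],[[0,0,0.11],[0,0,0],0.03],[[0,0,0.14],[0,0,0],0.03],[[0,0,0.154],[0,0,0],0.03],[[0,0,0.159],[0,0,0],0.03],[[0,0,0.161],[0,0,0],0.03],[[0,0,0.161],[0,0,0],0.03]]'
python3 -m pendant '[[[0,0,0.0005],[0,0,0],0.03],[[0,0,0.0005],[0,0,0],0.03],[[0,0,0.0005],[0,0,0],0.07],[[0,0,0.0005],[0,0,0],0.08],[[0,0,0.0005],[0,0,0],0.08],[[0,0,0.0005],[0,0,0],0.08]]'
```

```text
time: 15.0
tool_pos: [384.5, -322.4, 431.3]
tcp_rot: [-3.138, -0.003, 1.568]
contact_force: [-0.2, 0.3, -2.1]
grip_width: 55.8
time: 15.83
tool_pos: [386.9, -318.4, 273.3]
tcp_rot: [-3.14, -0.001, 1.573]
contact_force: [-3.4, 2.7, 6.7]
grip_width: 55.7
time: 16.33
tool_pos: [387.0, -319.5, 272.2]
tcp_rot: [3.141, -0.0, 1.572]
contact_force: [0.2, 0.0, -0.4]
grip_width: 77.1
```

```bash
python3 -m pendant '[[[0,0,-0.02],[0,0,0],0.08],[[0,0,-0.06],[0,0,0],0.08],[[0,0,-0.1],[0,0,0],0.08],[[0,0,-0.128],[0,0,0],0.06],[[0.03,0.018,-0.128],[0,0,0],0.06],[[0.064,0.039,-0.128],[0,0,0],0.06],[[0.098,0.06,-0.128],[0,0,0],0.06],[[0.132,0.081,-0.128],[0,0,0],0.06],[[0.166,0.102,-0.128],[0,0,0],0.06],[[0.2,0.122,-0.128],[0,0,0],0.06]]'
python3 - <<'E'
from h import *
s=capture("side"); c=capture("top"); print(get_obs()["tool_pos"],get_obs()["grip_width"])
t0=load("top0.pkl"); 
h=cv2.cvtColor(t0["color"],cv2.COLOR_RGB2HSV); m=cv2.inRange(h,(3,150,60),(20,255,255))
n,_,st,ce=cv2.connectedComponentsWithStats(m)
for i in range(1,n):
    if st[i,4]>50: print(st[i],ce[i])
print("orange left: base z0, cap",ray(t0,[(224,188)],45),ray(t0,[(209.5,175)],152))
print("dish",ray(t0,[(206,246)],10),ray(s,[(336,153.5)],10))
crop(s,110,60,370,340,2,"v5s.png"); crop(c,180,160,510,340,2,"v5t.png")
a=cv2.imread("pics/v5t.png");b=cv2.imread("pics/v5s.png");h=max(len(a),len(b));A=np.zeros((h,a.shape[1]+b.shape[1],3),np.uint8);A[:len(a),:a.shape[1]]=a;A[:len(b),a.shape[1]:]=b;cv2.imwrite("pics/v5.png",cv2.resize(A,None,fx=.67,fy=.67))
E
```

```text
time: 17.17
tool_pos: [509.4, -117.9, 400.2]
tcp_rot: [3.141, -0.0, 1.571]
contact_force: [-1.0, -0.8, 0.8]
grip_width: 60.1
[ 510.44152618 -115.32245659  400.00036265] 59.99541391477431
[317 102  23  38 661] [328.20726172 121.31618759]
[323 144  23  33 590] [334.40338983 160.55423729]
[202 168  34  29 677] [218.65140325 181.99261448]
orange left: base z0, cap [[637.86899912 243.36971191]] [[646.09889696 248.55915114]]
dish [[504.46245473 289.74032627]] [[512.07721798 280.10560195]]
```

View pics/v5.png

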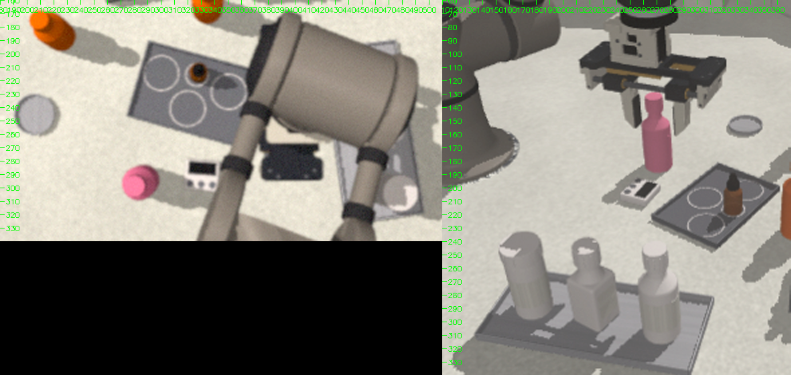

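The three tall bottles stand in the tray (side ~(170,270), (222,275), (270,280)), and the caddy holds only the oil bottle at top ~(328,212). The dish is clear at top (206,246). Next is the oil.

```bash
python3 -m pendant '[[[0.03,0.018,0],[0,0,0],0.06],[[0.06,0.037,0],[0,0,0],0.06],[[0.095,0.058,0],[0,0,0],0.06],[[0.1205,0.074,0],[0,0,0],0.06],[[0.1205,0.074,0],[0,0,0],0.06],[[0.1205,0.074,0],[0,0,0],0.06],[[0.1205,0.074,0.04],[0,0,0],0.06],[[0.1205,0.074,0.08],[0,0,0],0.06],[[0.1205,0.074,0.1],[0,0,0],0.06],[[0.1205,0.074,0.1],[0,0,0],0.06]]'
python3 - <<'E'
from h import *
s=capture("side"); print(get_obs()["tool_pos"])
crop(s,255,120,375,240,5,"v6s.png")
print(proj(s,[(386.5,-320,3),(386.5,-320,125)]))
E
```

```text
time: 18.1
tool_pos: [580.5, -0.9, 295.3]
tcp_rot: [-3.131, -0.001, 1.569]
contact_force: [-0.2, 0.8, -0.4]
grip_width: 59.9
[581.60406468  -0.85467908 298.36909163]
[[177.84214075 291.28333784]
 [165.76845902 243.71231135]]
```

View pics/v6s.png

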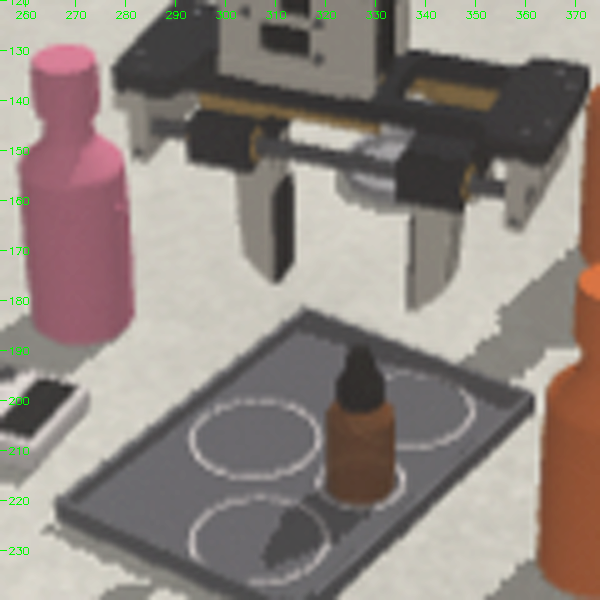

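The gripper's wide body runs along the jaws, and the orange bottle at top (335,160) may come under its end. I'll turn the jaws along world y for the oil pick and the dish.

```bash
python3 -m pendant '[[[0,0,0],[0,0,-0.8],0.06],[[0,0,0],[0,0,-0.8],0.06],[[0,0,0],[0,0,-0.8],0.06],[[0,0,0],[0,0,-0.8],0.06],[[0,0,0],[0,0,-0.8],0.06],[[0,0,0],[0,0,-0.8],0.06],[[0,0,0],[0,0,-0.8],0.06],[[0,0,0],[0,0,-0.8],0.06]]'
python3 -m pendant '[[[0,0,0],[0,0,-0.771],0.06],[[0,0,0],[0,0,-0.771],0.06],[[0,0,0],[0,0,-0.771],0.06],[[0,0,0],[0,0,-0.771],0.06],[[0,0,0],[0,0,-0.771],0.06],[[0,0,0],[0,0,-0.771],0.06],[[0,0,0],[0,0,-0.771],0.06],[[0,0,0],[0,0,-0.771],0.06],[[0,0,0],[0,0,-0.771],0.06],[[0,0,0],[0,0,-0.771],0.06]]'
python3 - <<'E'
from h import *
t0=load("top0.pkl"); print("orange2",ray(t0,[(336,150)],152),ray(t0,[(334.5,163)],45))
E
```

```text
time: 18.82
tool_pos: [582.9, -0.4, 302.9]
tcp_rot: [3.139, 0.003, 2.372]
contact_force: [-0.1, -0.6, -0.6]
grip_width: 59.6
time: 19.65
tool_pos: [582.6, 0.3, 300.7]
tcp_rot: [-3.142, 0.001, 3.138]
contact_force: [-0.5, 1.0, 0.4]
grip_width: 59.7
orange2 [[700.54648387 -15.06839401]] [[698.45627646 -12.97720014]]
```

```bash
python3 -m pendant '[[[0,0,0.035],[0,0,0],0.06],[[0,0,0.07],[0,0,0],0.06],[[0,0,0.093],[0,0,0],0.06],[[0,0,0.1005],[0,0,0],0.06],[[0,0,0.1005],[0,0,0],0.06],[[0,0,0.1005],[0,0,0],0.01],[[0,0,0.1005],[0,0,0],0.01],[[0,0,0.1005],[0,0,0],0.01],[[0,0,0.1005],[0,0,0],0.01],[[0,0,0.1005],[0,0,0],0.01]]'
python3 -m pendant '[[[0,0,0],[0,0,0],0.01],[[0,0,-0.01],[0,0,0],0.01],[[0,0,-0.03],[0,0,0],0.01],[[0,0,-0.06],[0,0,0],0.01],[[0,0,-0.1],[0,0,0],0.01],[[0,0,-0.1],[0,0,0],0.01],[[0,0,-0.1],[0,0,0],0.01]]'
```

```text
time: 20.48
tool_pos: [582.8, 0.5, 200.8]
tcp_rot: [-3.141, 0.002, -3.142]
contact_force: [-0.5, 0.0, 4.5]
grip_width: 31.3
time: 21.07
tool_pos: [583.0, 0.5, 302.8]
tcp_rot: [-3.141, 0.006, -3.141]
contact_force: [0.4, -0.4, -0.9]
grip_width: 30.8
```

```bash
python3 -m pendant '[[[0.004,0.015,0],[0,0,0],0.01],[[0.012,0.045,0],[0,0,0],0.01],[[0.022,0.082,0],[0,0,0],0.01],[[0.032,0.12,0],[0,0,0],0.01],[[0.042,0.158,0],[0,0,0],0.01],[[0.052,0.195,0],[0,0,0],0.01],[[0.062,0.232,0],[0,0,0],0.01],[[0.072,0.265,0],[0,0,0],0.01],[[0.0765,0.2865,0],[0,0,0],0.01],[[0.0765,0.2865,0],[0,0,0],0.01]]'
python3 -m pendant '[[[0,0,0],[0,0,0],0.01],[[0,0,0.03],[0,0,0],0.01],[[0,0,0.05],[0,0,0],0.01],[[0,0,0.06],[0,0,0],0.01],[[0,0,0.06],[0,0,0],0.01],[[0,0,0.06],[0,0,0],0.01]]'
python3 - <<'E'
from h import *
s=capture("side"); c=capture("top"); print(get_obs()["tool_pos"],get_obs()["grip_width"])
crop(s,270,60,420,190,4,"v7s.png"); crop(c,160,190,260,290,4,"v7t.png")
a=cv2.imread("pics/v7t.png");b=cv2.imread("pics/v7s.png");h=max(len(a),len(b));A=np.zeros((h,a.shape[1]+b.shape[1],3),np.uint8);A[:len(a),:a.shape[1]]=a;A[:len(b),a.shape[1]:]=b;cv2.imwrite("pics/v7.png",cv2.resize(A,None,fx=.79,fy=.79))
print(proj(s,[(506,287,3),(506,287,10)]))
E
```

```text
time: 21.9
tool_pos: [504.0, 290.7, 298.5]
tcp_rot: [3.141, -0.003, -3.137]
contact_force: [0.3, -0.2, -0.2]
grip_width: 31.0
time: 22.4
tool_pos: [506.4, 286.2, 239.5]
tcp_rot: [-3.141, -0.001, 3.141]
contact_force: [-0.2, 0.2, -0.1]
grip_width: 31.2
[506.66050745 286.66376883 240.87623327] 30.82863823421913
[[334.71780929 154.13990589]
 [334.7391249  152.00003748]]
```

View pics/v7.png

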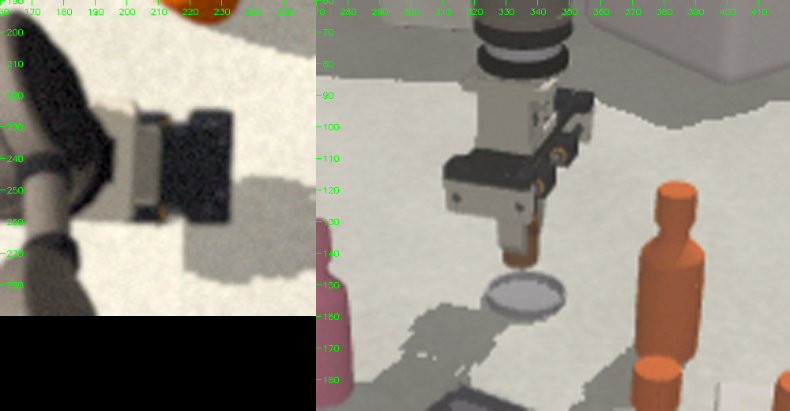

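```bash
python3 -m pendant '[[[0,0,0.02],[0,0,0],0.01],[[0,0,0.035],[0,0,0],0.01],[[0,0,0.039],[0,0,0],0.01],[[0,0,0.0412],[0,0,0],0.01],[[0,0,0.0412],[0,0,0],0.01],[[0,0,0.0412],[0,0,0],0.01]]'
python3 -m pendant '[[[0,0,0],[0,0,0],0.04],[[0,0,0],[0,0,0],0.055],[[0,0,0],[0,0,0],0.055],[[0,0,0],[0,0,0],0.055],[[0,0,-0.02],[0,0,0],0.055],[[0,0,-0.06],[0,0,0],0.055],[[0,0,-0.1],[0,0,0],0.06],[[0,0,-0.14],[0,0,0],0.08],[[0,0,-0.18],[0,0,0],0.08],[[0,0,-0.2],[0,0,0],0.08]]'
```

```text
time: 23.0
tool_pos: [506.5, 287.1, 200.0]
tcp_rot: [3.141, 0.002, -3.141]
contact_force: [0.1, 0.3, -0.0]
grip_width: 31.1
time: 23.83
tool_pos: [506.1, 287.1, 404.1]
tcp_rot: [3.139, 0.007, -3.141]
contact_force: [-0.1, 0.0, 0.2]
grip_width: 75.2
```

```bash
python3 -m pendant '[[[0.008,-0.04,0],[0,0,0.12],0.08],[[0.016,-0.08,0],[0,0,0.24],0.08],[[0.024,-0.12,0],[0,0,0.36],0.08],[[0.032,-0.16,0],[0,0,0.48],0.08],[[0.04,-0.2,0],[0,0,0.6],0.08],[[0.048,-0.24,0],[0,0,0.72],0.08],[[0.06,-0.3,0],[0,0,0.8],0.08],[[0.06,-0.3,0],[0,0,0.8],0.08],[[0.06,-0.3,0],[0,0,0.8],0.08],[[0.06,-0.3,0],[0,0,0.8],0.08]]'
python3 -m pendant '[[[-0.1786,-0.2566,0],[0,0,0.771],0.08],[[-0.1786,-0.2566,0],[0,0,0.771],0.08],[[-0.1786,-0.2566,0],[0,0,0.771],0.08],[[-0.1786,-0.2566,0],[0,0,0.771],0.08],[[-0.1786,-0.2566,0],[0,0,0.771],0.08],[[-0.1786,-0.2566,0],[0,0,0.771],0.08],[[-0.1786,-0.2566,0],[0,0,0.771],0.08],[[-0.1786,-0.2566,0],[0,0,0.771],0.08],[[-0.1786,-0.2566,0],[0,0,0.771],0.08],[[-0.1786,-0.2566,0],[0,0,0.771],0.08]]'
python3 - <<'E'
from h import *
s=capture("side"); c=capture("top"); print(get_obs()["tool_pos"],get_obs()["tcp_rot"],get_obs()["grip_width"])
pickle.dump(s,open("side5.pkl","wb"));pickle.dump(c,open("top5.pkl","wb"))
crop(s,120,80,370,340,2,"v8s.png"); crop(c,170,180,390,310,3,"v8t.png")
a=cv2.imread("pics/v8t.png");b=cv2.imread("pics/v8s.png");h=max(len(a),len(b));A=np.zeros((h,a.shape[1]+b.shape[1],3),np.uint8);A[:len(a),:a.shape[1]]=a;A[:len(b),a.shape[1]:]=b;cv2.imwrite("pics/v8.png",cv2.resize(A,None,fx=.68,fy=.68))
E
```

```text
time: 24.67
tool_pos: [445.9, -13.9, 398.7]
tcp_rot: [3.141, 0.0, 2.339]
contact_force: [1.0, -0.1, 0.5]
grip_width: 79.8
time: 25.5
tool_pos: [386.9, -320.0, 398.0]
tcp_rot: [-3.141, -0.001, 1.57]
contact_force: [0.2, 0.0, 0.2]
grip_width: 80.0
[ 387.14978144 -318.60449325  398.29577865] [-3.14146943e+00 -1.07440875e-03  1.57248278e+00] 80.14614231827453
```

View pics/v8.png

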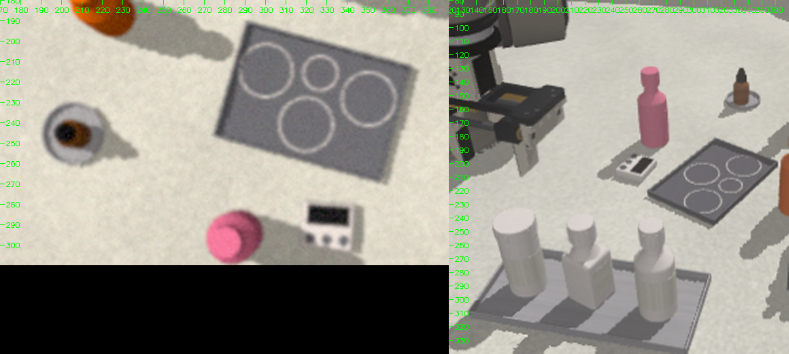

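The oil bottle stands in the dish (top ~(204,245), side ~(336,150)) and the caddy is empty with all four rings visible. I'll measure the rings now.

```bash
python3 - <<'E'
from h import *
w=dict(round=(587,68.3),square=(523.4,20.4),jar=(552,-53),oil=(582.5,.5))
for f in("top5.pkl","side5.pkl"):
    c=load(f); g=cv2.cvtColor(c["color"],cv2.COLOR_RGB2GRAY); print(f)
    for n,p in w.items():
        a=np.linspace(0,2*np.pi,73)[:-1]; r0=20 if n=="oil" else 30
        ctr=np.array(p,float)
        for it in range(3):   # brightest point along radial rays on the floor plane
            rr=np.arange(r0-9,r0+9,.5); P=np.array([[ctr[0]+r*np.cos(t),ctr[1]+r*np.sin(t),4] for t in a for r in rr])
            uv=proj(c,P).astype(np.float32); v=cv2.remap(g,uv[:,0].copy(),uv[:,1].copy(),cv2.INTER_LINEAR).reshape(len(a),-1).astype(float)
            best=rr[v.argmax(1)]; pts=np.array([[ctr[0]+b*np.cos(t),ctr[1]+b*np.sin(t)] for b,t in zip(best,a)],np.float32)
            A=np.c_[2*pts,np.ones(len(pts))]; s=np.linalg.lstsq(A,(pts**2).sum(1),rcond=None)[0]; ctr=s[:2]; r0=np.sqrt(s[2]+ctr@ctr)
        print(n,"pick",p,"mark",ctr.round(1),"r",r0.round(1))
E
```

```text
top5.pkl
round pick (587, 68.3) mark [584.7  74.2] r 33.7
square pick (523.4, 20.4) mark [520.8  20.8] r 30.7
jar pick (552, -53) mark [551.1 -51.4] r 30.6
oil pick (582.5, 0.5) mark [580.7   4.7] r 19.7
side5.pkl
round pick (587, 68.3) mark [583.6  66.4] r 30.0
square pick (523.4, 20.4) mark [521.5  20.2] r 30.8
jar pick (552, -53) mark [552.1 -50.3] r 29.8
oil pick (582.5, 0.5) mark [581.2   4.4] r 19.8
```

```bash
python3 -m pendant '[[[0,0,0.035],[0,0,0],0.08],[[0,0,0.07],[0,0,0],0.08],[[0,0,0.1],[0,0,0],0.08],[[0,0,0.12],[0,0,0],0.08],[[0,0,0.126],[0,0,0],0.08],[[0,0,0.126],[0,0,0],0.03],[[0,0,0.126],[0,0,0],0.03],[[0,0,0.126],[0,0,0],0.03],[[0,0,0.126],[0,0,0],0.03],[[0,0,0.126],[0,0,0],0.03]]'
python3 -m pendant '[[[0,0,0],[0,0,0],0.03],[[0,0,-0.01],[0,0,0],0.03],[[0,0,-0.03],[0,0,0],0.03],[[0,0,-0.06],[0,0,0],0.03],[[0,0,-0.095],[0,0,0],0.03],[[0,0,-0.13],[0,0,0],0.03],[[0,0,-0.15],[0,0,0],0.03],[[0,0,-0.16],[0,0,0],0.03],[[0,0,-0.16],[0,0,0],0.03],[[0,0,-0.16],[0,0,0],0.03]]'
python3 -m pendant '[[[0.013,0.008,0],[0,0,0],0.03],[[0.04,0.025,0],[0,0,0],0.03],[[0.074,0.046,0],[0,0,0],0.03],[[0.108,0.067,0],[0,0,0],0.03],[[0.142,0.088,0],[0,0,0],0.03],[[0.176,0.109,0],[0,0,0],0.03],[[0.208,0.129,0],[0,0,0],0.03],[[0.236,0.146,0],[0,0,0],0.03],[[0.258,0.16,0],[0,0,0],0.03],[[0.2677,0.1655,0],[0,0,0],0.03]]'
```

```text
time: 26.43
tool_pos: [386.7, -320.1, 273.9]
tcp_rot: [3.14, 0.002, 1.571]
contact_force: [-1.2, 0.6, 4.8]
grip_width: 55.0
time: 27.27
tool_pos: [386.2, -319.7, 432.8]
tcp_rot: [3.141, 0.0, 1.571]
contact_force: [0.3, 0.2, -2.3]
grip_width: 55.5
time: 28.1
tool_pos: [553.0, -49.3, 430.6]
tcp_rot: [-3.139, -0.002, 1.574]
contact_force: [-0.4, 0.5, -2.7]
grip_width: 55.1
```

```bash
python3 -m pendant '[[[0,0,0],[0,0,0],0.03],[[0,0,0],[0,0,0],0.03],[[0,0,0.03],[0,0,0],0.03],[[0,0,0.07],[0,0,0],0.03],[[0,0,0.11],[0,0,0],0.03],[[0,0,0.14],[0,0,0],0.03],[[0,0,0.153],[0,0,0],0.03],[[0,0,0.157],[0,0,0],0.03],[[0,0,0.159],[0,0,0],0.03],[[0,0,0.159],[0,0,0],0.03]]'
python3 -m pendant '[[[0,0,0.0005],[0,0,0],0.03],[[0,0,0.0005],[0,0,0],0.03],[[0,0,0.0005],[0,0,0],0.07],[[0,0,0.0005],[0,0,0],0.085],[[0,0,0.0005],[0,0,0],0.085],[[0,0,0.0005],[0,0,0],0.085],[[0,0,-0.02],[0,0,0],0.085],[[0,0,-0.06],[0,0,0],0.085],[[0,0,-0.1],[0,0,0],0.085],[[0,0,-0.127],[0,0,0],0.06]]'
python3 -m pendant '[[[-0.03,-0.01,0],[0,0,0],0.06],[[-0.07,-0.02,0],[0,0,0],0.06],[[-0.11,-0.03,0],[0,0,0],0.06],[[-0.15,-0.04,0],[0,0,0],0.06],[[-0.19,-0.05,0],[0,0,0],0.06],[[-0.225,-0.061,0],[0,0,0],0.06],[[-0.2537,-0.0695,0],[0,0,0],0.06],[[-0.2537,-0.0695,0],[0,0,0],0.06],[[-0.2537,-0.0695,0],[0,0,0],0.06],[[-0.2537,-0.0695,0],[0,0,0],0.06]]'
```

```text
time: 28.93
tool_pos: [550.6, -53.9, 273.8]
tcp_rot: [-3.139, 0.0, 1.569]
contact_force: [-0.7, 0.1, -1.1]
grip_width: 55.1
time: 29.77
tool_pos: [552.1, -52.4, 404.0]
tcp_rot: [3.138, 0.001, 1.571]
contact_force: [0.6, 1.1, 0.0]
grip_width: 81.5
time: 30.6
tool_pos: [482.5, -305.6, 400.3]
tcp_rot: [-3.142, -0.001, 1.57]
contact_force: [-0.5, 0.8, -0.5]
grip_width: 60.0
```

```bash
python3 -m pendant '[[[0,0,0.035],[0,0,0],0.06],[[0,0,0.07],[0,0,0],0.06],[[0,0,0.1],[0,0,0],0.06],[[0,0,0.118],[0,0,0],0.06],[[0,0,0.118],[0,0,0],0.06],[[0,0,0.118],[0,0,0],0.01],[[0,0,0.118],[0,0,0],0.01],[[0,0,0.118],[0,0,0],0.01],[[0,0,0.118],[0,0,0],0.01],[[0,0,0.118],[0,0,0],0.01]]'
python3 -m pendant '[[[0,0,0],[0,0,0],0.01],[[0,0,-0.01],[0,0,0],0.01],[[0,0,-0.03],[0,0,0],0.01],[[0,0,-0.06],[0,0,0],0.01],[[0,0,-0.095],[0,0,0],0.01],[[0,0,-0.13],[0,0,0],0.01],[[0,0,-0.15],[0,0,0],0.01],[[0,0,-0.16],[0,0,0],0.01],[[0,0,-0.16],[0,0,0],0.01],[[0,0,-0.16],[0,0,0],0.01]]'
python3 -m pendant '[[[0.015,0.002,0],[0,0,0],0.01],[[0.045,0.006,0],[0,0,0],0.01],[[0.085,0.011,0],[0,0,0],0.01],[[0.125,0.016,0],[0,0,0],0.01],[[0.165,0.021,0],[0,0,0],0.01],[[0.205,0.026,0],[0,0,0],0.01],[[0.245,0.031,0],[0,0,0],0.01],[[0.28,0.035,0],[0,0,0],0.01],[[0.31,0.038,0],[0,0,0],0.01],[[0.3264,0.04,0],[0,0,0],0.01]]'
```

```text
time: 31.43
tool_pos: [482.7, -306.0, 284.0]
tcp_rot: [3.14, 0.002, 1.571]
contact_force: [-0.1, 0.2, 4.2]
grip_width: 35.6
time: 32.27
tool_pos: [482.2, -305.8, 441.6]
tcp_rot: [-3.141, -0.001, 1.571]
contact_force: [0.6, 0.3, -2.5]
grip_width: 35.3
time: 33.1
tool_pos: [521.8, 24.3, 440.5]
tcp_rot: [-3.137, -0.002, 1.574]
contact_force: [-0.2, 0.9, -1.6]
grip_width: 35.9
```

```bash
python3 -m pendant '[[[0,0,0],[0,0,0],0.01],[[0,0,0],[0,0,0],0.01],[[0,0,0.03],[0,0,0],0.01],[[0,0,0.07],[0,0,0],0.01],[[0,0,0.11],[0,0,0],0.01],[[0,0,0.14],[0,0,0],0.01],[[0,0,0.153],[0,0,0],0.01],[[0,0,0.157],[0,0,0],0.01],[[0,0,0.159],[0,0,0],0.01],[[0,0,0.159],[0,0,0],0.01]]'
python3 -m pendant '[[[0,0,0.0005],[0,0,0],0.01],[[0,0,0.0005],[0,0,0],0.01],[[0,0,0.0005],[0,0,0],0.05],[[0,0,0.0005],[0,0,0],0.058],[[0,0,0.0005],[0,0,0],0.058],[[0,0,0.0005],[0,0,0],0.058],[[0,0,-0.02],[0,0,0],0.058],[[0,0,-0.06],[0,0,0],0.058],[[0,0,-0.1],[0,0,0],0.06],[[0,0,-0.137],[0,0,0],0.06]]'
python3 -m pendant '[[[-0.03,0.005,0],[0,0,0],0.06],[[-0.07,0.012,0],[0,0,0],0.06],[[-0.11,0.02,0],[0,0,0],0.06],[[-0.15,0.027,0],[0,0,0],0.06],[[-0.19,0.034,0],[0,0,0],0.06],[[-0.23,0.041,0],[0,0,0],0.06],[[-0.27,0.048,0],[0,0,0],0.06],[[-0.3129,0.056,0],[0,0,0],0.06],[[-0.3129,0.056,0],[0,0,0],0.06],[[-0.3129,0.056,0],[0,0,0],0.06]]'
python3 -m pendant '[[[0,0,0],[0,0,0],0.06],[[0,0,0],[0,0,0],0.06]]'
python3 - <<'E'
from h import *
s=capture("side"); c=capture("top"); print(get_obs()["tool_pos"],get_obs()["tcp_rot"],get_obs()["grip_width"])
crop(s,200,80,370,340,2,"v9s.png"); crop(c,260,180,390,280,4,"v9t.png")
a=cv2.imread("pics/v9t.png");b=cv2.imread("pics/v9s.png");h=max(len(a),len(b));A=np.zeros((h,a.shape[1]+b.shape[1],3),np.uint8);A[:len(a),:a.shape[1]]=a;A[:len(b),a.shape[1]:]=b;cv2.imwrite("pics/v9.png",cv2.resize(A,None,fx=.9,fy=.9))
E
```

```text
time: 33.93
tool_pos: [521.4, 19.4, 283.3]
tcp_rot: [-3.138, 0.0, 1.569]
contact_force: [-3.3, 0.1, 6.4]
grip_width: 35.4
time: 34.77
tool_pos: [522.3, 20.3, 422.3]
tcp_rot: [-3.142, -0.0, 1.571]
contact_force: [0.3, 0.2, 1.2]
grip_width: 59.6
time: 35.6
tool_pos: [578.2, -295.1, 419.0]
tcp_rot: [-3.14, -0.001, 1.567]
contact_force: [-0.7, 0.2, 0.6]
grip_width: 59.9
time: 35.77
tool_pos: [578.5, -291.3, 420.5]
tcp_rot: [-3.141, -0.001, 1.572]
contact_force: [0.6, 0.4, -0.2]
grip_width: 59.7
[ 578.57395872 -290.93991853  420.97720895] [ 3.14120223e+00 -6.07117559e-05  1.57254580e+00] 60.260041566026985
```

View pics/v9.png

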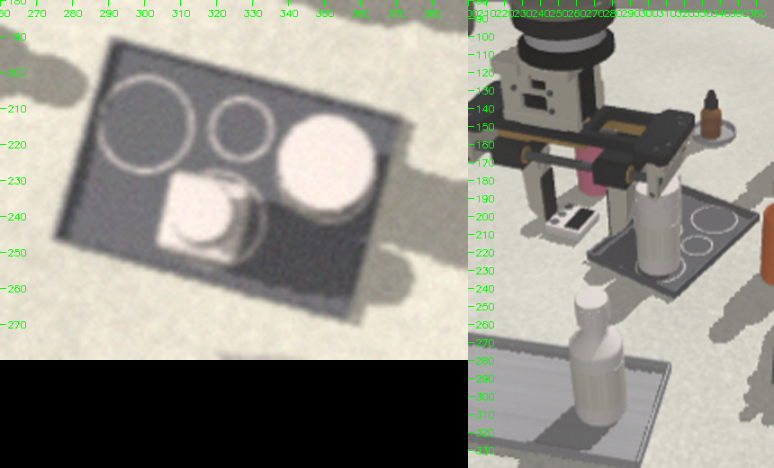

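The jar and square are back and upright, and the round bottle waits at side ~(270,275). I'll quantify their offset from the start picture.

```bash
python3 - <<'E'
from h import *
c1=capture("top"); pickle.dump(c1,open("top9.pkl","wb")); c0=load("top0.pkl"); s1=capture("side"); pickle.dump(s1,open("side9.pkl","wb")); s0=load("side0.pkl")
def cen(c,box,th):
    u0,v0,u1,v1=box; g=cv2.cvtColor(c["color"],cv2.COLOR_RGB2GRAY)[v0:v1,u0:u1]; g=cv2.resize(g,None,fx=8,fy=8,interpolation=cv2.INTER_CUBIC)
    m=(g>th).astype(np.uint8); n,l,st,ce=cv2.connectedComponentsWithStats(m); i=1+st[1:,4].argmax()
    k=cv2.findContours((l==i).astype(np.uint8),0,2)[0]; k=max(k,key=len); (x,y),r=cv2.minEnclosingCircle(k)
    return np.round(np.r_[u0+(x+.5)/8-.5,v0+(y+.5)/8-.5,r/8,st[i,4]/64,g.max()],1)
for th in(120,130,140,150):
  for n,b in(("jar",(336,205,370,247)),("square",(300,222,336,255))): print(th,n,cen(c0,b,th),cen(c1,b,th))
E
```

```text
120 jar [351.8 223.3  13.2 527.9 153. ] [349.9 225.   13.8 554.  166. ]
120 square [317.  237.8  13.8 332.4 154. ] [316.2 239.5  14.7 389.9 166. ]
130 jar [351.8 223.1  12.9 501.6 153. ] [350.  225.   13.4 532.3 166. ]
130 square [316.9 237.6  13.4 298.6 154. ] [315.7 239.3  14.  336.6 166. ]
140 jar [351.9 223.   12.5 467.1 153. ] [350.  224.9  13.1 508.1 166. ]
140 square [313.8 237.   11.  242.8 154. ] [315.5 239.4  13.5 304.2 166. ]
150 jar [346.9 223.8   4.2  11.7 153. ] [349.9 224.7  12.6 477.3 166. ]
150 square [312.1 236.6   4.1  20.  154. ] [312.4 238.8  10.9 251.5 166. ]
```

```bash
python3 -m pendant '[[[0,0,0.035],[0,0,0],0.06],[[0,0,0.07],[0,0,0],0.06],[[0,0,0.1],[0,0,0],0.06],[[0,0,0.121],[0,0,0],0.06],[[0,0,0.121],[0,0,0],0.06],[[0,0,0.121],[0,0,0],0.06],[[0,0,0.121],[0,0,0],0.01],[[0,0,0.121],[0,0,0],0.01],[[0,0,0.121],[0,0,0],0.01],[[0,0,0.121],[0,0,0],0.01]]'
python3 -m pendant '[[[0,0,0],[0,0,0],0.01],[[0,0,0],[0,0,0],0.01],[[0,0,-0.01],[0,0,0],0.01],[[0,0,-0.03],[0,0,0],0.01],[[0,0,-0.06],[0,0,0],0.01],[[0,0,-0.095],[0,0,0],0.01],[[0,0,-0.13],[0,0,0],0.01],[[0,0,-0.15],[0,0,0],0.01],[[0,0,-0.16],[0,0,0],0.01],[[0,0,-0.16],[0,0,0],0.01]]'
python3 -m pendant '[[[0.01,0,0],[0,0,0],0.01],[[0.03,0,0],[0,0,0],0.01],[[0.055,0.001,0],[0,0,0],0.01],[[0.08,0.001,0],[0,0,0],0.01],[[0.105,0.001,0],[0,0,0],0.01],[[0.13,0.002,0],[0,0,0],0.01],[[0.155,0.002,0],[0,0,0],0.01],[[0.175,0.002,0],[0,0,0],0.01],[[0.19,0.003,0],[0,0,0],0.01],[[0.2,0.003,0],[0,0,0],0.01]]'
python3 -m pendant '[[[0.01,0,0],[0,0,0],0.01],[[0.03,0,0],[0,0,0],0.01],[[0.055,0.001,0],[0,0,0],0.01],[[0.08,0.001,0],[0,0,0],0.01],[[0.105,0.001,0],[0,0,0],0.01],[[0.125,0.002,0],[0,0,0],0.01],[[0.142,0.002,0],[0,0,0],0.01],[[0.153,0.003,0],[0,0,0],0.01],[[0.1595,0.003,0],[0,0,0],0.01],[[0.1595,0.003,0],[0,0,0],0.01]]'
python3 -m pendant '[[[0,0,0],[0,0,0],0.01],[[0,0,0],[0,0,0],0.01],[[0,0,0],[0,0,0],0.01],[[0,0,0],[0,0,0],0.01],[[0,0,0.02],[0,0,0],0.01],[[0,0,0.05],[0,0,0],0.01],[[0,0,0.08],[0,0,0],0.01],[[0,0,0.11],[0,0,0],0.01],[[0,0,0.13],[0,0,0],0.01],[[0,0,0.14],[0,0,0],0.01]]'
```

```text
time: 36.8
tool_pos: [578.6, -292.5, 301.0]
tcp_rot: [3.139, 0.001, 1.571]
contact_force: [-0.6, 0.7, 0.9]
grip_width: 38.0
time: 37.63
tool_pos: [578.3, -292.4, 462.2]
tcp_rot: [3.138, 0.002, 1.571]
contact_force: [0.0, -0.3, -2.3]
grip_width: 31.5
time: 38.47
tool_pos: [581.3, -90.3, 457.6]
tcp_rot: [-3.138, -0.001, 1.572]
contact_force: [-0.3, 0.1, -2.5]
grip_width: 31.2
time: 39.3
tool_pos: [584.5, 67.8, 459.1]
tcp_rot: [-3.141, -0.0, 1.572]
contact_force: [-0.4, -0.4, -1.7]
grip_width: 31.3
time: 40.13
tool_pos: [583.8, 66.6, 316.4]
tcp_rot: [-3.137, -0.0, 1.57]
contact_force: [-0.2, -0.3, -1.8]
grip_width: 31.4
```

```bash
python3 -m pendant '[[[0,0,0.01],[0,0,0],0.01],[[0,0,0.015],[0,0,0],0.01],[[0,0,0.0175],[0,0,0],0.01],[[0,0,0.019],[0,0,0],0.01],[[0,0,0.0195],[0,0,0],0.01],[[0,0,0.0195],[0,0,0],0.01],[[0,0,0.0195],[0,0,0],0.04],[[0,0,0.0195],[0,0,0],0.055],[[0,0,0.0195],[0,0,0],0.055],[[0,0,0.0195],[0,0,0],0.055]]'
python3 -m pendant '[[[0,0,-0.02],[0,0,0],0.055],[[0,0,-0.06],[0,0,0],0.055],[[0,0,-0.1],[0,0,0],0.06],[[0,0,-0.13],[0,0,0],0.06],[[0.03,-0.02,-0.13],[0,0,0],0.06],[[0.06,-0.045,-0.13],[0,0,0],0.06],[[0.09,-0.07,-0.13],[0,0,0],0.06],[[0.12,-0.09,-0.13],[0,0,0],0.06],[[0.15,-0.115,-0.13],[0,0,0],0.06],[[0.18,-0.135,-0.13],[0,0,0],0.06]]'
python3 -m pendant '[[[0.035,-0.02,0],[0,0,0],0.06],[[0.07,-0.04,0],[0,0,0],0.06],[[0.105,-0.06,0],[0,0,0],0.06],[[0.14,-0.08,0],[0,0,0],0.06],[[0.15,-0.1,0],[0,0,0],0.06],[[0.15,-0.1,0],[0,0,0],0.06],[[0.15,-0.1,0],[0,0,0],0.06],[[0.15,-0.1,0],[0,0,0],0.06]]'
python3 - <<'E'
from h import *
c=capture("top"); s=capture("side"); pickle.dump(c,open("topA.pkl","wb")); pickle.dump(s,open("sideA.pkl","wb"))
c0=load("top0.pkl"); s0=load("side0.pkl")
print(c0["color"][350,450],c["color"][350,450],s0["color"][350,100],s["color"][350,100])
G=lambda k:cv2.resize(cv2.cvtColor(k["color"],cv2.COLOR_RGB2GRAY),None,fx=4,fy=4,interpolation=cv2.INTER_CUBIC)
def match(k0,k1,n,b,z,uv):
    u0,v0,u1,v1=b; T=G(k0)[v0*4:v1*4,u0*4:u1*4]; m=12
    S=G(k1)[(v0-m)*4:(v1+m)*4,(u0-m)*4:(u1+m)*4]; r=cv2.matchTemplate(S,T,cv2.TM_CCOEFF_NORMED); _,q,_,p=cv2.minMaxLoc(r)
    d=np.array(p)/4-m; print(n,"shift px",d,"score",round(q,3),"mm",(ray(k1,[np.array(uv)+d],z)-ray(k1,[uv],z)).round(1))
print("top: caps"); 
match(c0,c,"round",(285,195,304,214),156,(294,204)); match(c0,c,"square",(304,224,332,252),140,(317.5,236)); match(c0,c,"jar",(337,208,369,240),126,(352,223))
match(c0,c,"caddy corner",(340,245,362,272),12,(357,267))
print("side")
match(s0,s,"round",(323,141,350,175),156,(338,147)); match(s0,s,"square cap",(294,152,316,175),140,(305,159)); match(s0,s,"jar lid",(289,174,321,196),126,(305,184)); match(s0,s,"jar base",(289,215,325,240),6,(305,228))
crop(s,255,130,365,245,4,"fs.png"); crop(c,270,185,380,270,5,"ft.png")
a=cv2.imread("pics/ft.png");b=cv2.imread("pics/fs.png");h=max(len(a),len(b));A=np.zeros((h,a.shape[1]+b.shape[1],3),np.uint8);A[:len(a),:a.shape[1]]=a;A[:len(b),a.shape[1]:]=b;cv2.imwrite("pics/f.png",cv2.resize(A,None,fx=.8,fy=.8))
E
```

```text
time: 40.97
tool_pos: [584.5, 67.1, 300.2]
tcp_rot: [3.141, -0.0, 1.571]
contact_force: [-0.1, -0.2, -0.1]
grip_width: 52.1
time: 41.8
tool_pos: [447.7, 248.1, 430.2]
tcp_rot: [-3.141, -0.0, 1.571]
contact_force: [0.4, 0.4, 0.5]
grip_width: 59.7
time: 42.47
tool_pos: [349.7, 396.8, 430.1]
tcp_rot: [3.141, 0.0, 1.571]
contact_force: [-0.7, -0.1, 0.2]
grip_width: 60.1
[134 132 122] [138 134 123] [128 126 120] [129 127 120]
top: caps
round shift px [0.75 1.  ] score 0.971 mm [[-2.  -1.6]]
square shift px [-1.25  1.75] score 0.984 mm [[-3.6  2.5]]
jar shift px [-1.5   1.25] score 0.967 mm [[-2.6  3.1]]
caddy corner shift px [0.   0.25] score 0.987 mm [[-0.6 -0. ]]
side
round shift px [-0.75  0.75] score 0.647 mm [[-0.5 -3.9]]
square cap shift px [-1.25 -1.  ] score 0.992 mm [[-4.3  3.2]]
jar lid shift px [-1.   -1.25] score 0.985 mm [[-3.8  3.8]]
jar base shift px [ 0.  -0.5] score 0.929 mm [[-0.7  1.7]]
```

View pics/f.png

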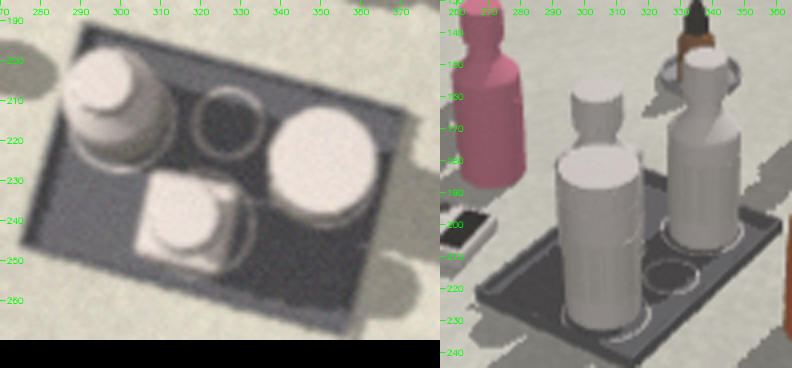

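All three tall bottles stand upright in their own rings (top: round ~(295,204), square ~(316,239), jar ~(351,225)), and the oil bottle is in the dish (side ~(336,150)). The tall bottles are within about 2–5 mm of where they started. I'll do a quick check of the bystanders, then hand in.

```bash
python3 - <<'E'
from h import *
from plant import close_job
c0=load("top0.pkl");c=load("topA.pkl");s0=load("side0.pkl");s=load("sideA.pkl")
def d(k0,k1,n,b):
    u0,v0,u1,v1=b; T=k0["color"][v0:v1,u0:u1]; r=cv2.matchTemplate(k1["color"][v0-8:v1+8,u0-8:u1+8],T,cv2.TM_CCOEFF_NORMED); print(n,np.array(cv2.minMaxLoc(r)[3])-8,round(float(r.max()),3))
d(c0,c,"rack",(357,122,416,160));d(c0,c,"box",(250,118,302,164));d(c0,c,"timer",(316,276,346,304));d(s0,s,"timer s",(242,192,274,216));d(s0,s,"rack s",(368,228,406,296));d(s0,s,"pink s",(258,128,284,190))
d(c0,c,"orange1",(200,165,238,200))
print(get_obs()["time"],get_obs()["contact_force"]); print(close_job())
E
```

```text
rack [0 0] 0.997
box [0 0] 0.996
timer [0 0] 0.997
timer s [0 0] 1.0
rack s [0 0] 1.0
pink s [0 0] 0.973
orange1 [0 0] 0.998
42.5667 [ 0.71925416  0.614786   -0.36017875]
the job is handed in; nothing more can be done
None
```

The job is done in the order asked and handed in at 42.6 s. I stood the round bottle, square bottle and jar on the side tray, then put the oil in the drip dish. After that I put the jar, square bottle and round bottle back on their own marks.

- **Final pictures:** all three tall bottles stand upright in their rings and the oil stands in the dish. The tube rack, slide box and timer show no shift, nor do the pink bottle and the one orange bottle I checked. The gripper is clear of everything.
- **Placing was not exact:** compared with the start pictures, the tall bottles are off by roughly 2–5 mm (round about 3, square about 5, jar about 4–5). I estimate they are within about 3 mm of their marks and did not re-adjust them.
- **Checks that disagreed:**
  - The two cameras differed by about 2–7 mm on positions in the caddy, so I used averages.
  - For the dish they differed by about 12 mm. I leaned towards the top view there, because the dish's side wall biased the side reading.
  - The top-view fit of the round bottle's ring was poor, so I used the side view for that one.
  - The side-view match on the round bottle was weak (score 0.65), so its offset rests mainly on the top view.

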